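# Lock the chew-stick drawer with the bayonet plug

### The job

The treat box has been loaded with chew sticks: push its drawer fully shut, then fetch the orange locking plug from its rubber stand, set its two lugs into the keyhole slots on top of the box, push it fully down against the sprung collar and twist it a quarter turn clockwise (seen from above). Finish while still gripping the plug by its handle and holding the collar pressed fully down with the plug turned; do not let go. Leave the other things on the counter where they are.

Things in the scene. Friction and masses are not known exactly. Their poses are not given: they have to be found in the camera images.
- drawer (a joint): how far the drawer of the green treat box is pulled out, m: 0 fully shut, 0.10 at its outer stop. It slides along the x axis of socket (shutting goes towards +x of that point) with about 2 N of friction and stays where it is left.
- drawer_front (a point): point on the outer face of the drawer's pale wooden front, mid-width, moving with the drawer; axes as socket, the face looks to its -x. The front is 156 mm wide, from 6 to 104 mm above the counter; this point is 85 mm up, and 127 mm from the keyhole's axis when shut. A dark knob 18 mm across sticks out 16 mm, 50 mm below this point.
- socket (a point): centre of the keyhole, level with the upper face of the box's 6 mm steel top plate, 110 mm above the counter. z up; x is the line of the two slots (a red dash on the plate beyond each); -x looks to the drawer front. Round hole 33 mm across; slots 12 mm wide, 51 mm from end to end. The plug's lugs enter along x and, turned, lie along y.
- box: green treat box, fixed to the counter, 170 mm along x, 160 mm along y, 110 mm tall, axes as socket; origin under its centre, 30 mm to -x of the keyhole. Under its plate the lugs turn only clockwise seen from above, to a stop after about 94 degrees; a 2 mm bump just before the end is passed with the collar pressed 11 mm or more. The stem goes down only with the drawer shut.
- collar (a joint): how far the black sprung ring around the keyhole (68 mm outside, 54 mm inside diameter) is pressed, m: 0 free, its top 16 mm above the plate; 0.013 fully down, its top 3 mm above the plate. About 4 N to start, 15 N fully down. If the locked plug is let go it springs up to 8 mm, the lugs then bearing on the plate from below.
- plug_grip (a point): centre of the handle of the orange bayonet plug (loose, 0.12 to 0.24 kg), z up along its axis. The handle is an upright paddle: 50 mm along x, 14 mm thick along y (grip it across this), 48 mm tall, this point half-way up; the flange's upper face is 24 mm below this point. Fully pressed, this point is 33 mm above socket. The plug looks the same after a half turn.
- plug: the same plug; origin on its axis at the underside of its flange (68 mm across, 6 mm thick), axes as plug_grip. A stem 28 mm across with a chamfered tip reaches 38 mm below the flange; two dark steel lugs stick out of it along x, 46 mm from end to end, 6 mm wide and tall, their top 14 mm below the flange. It starts hanging in its stand, flange on the rim.
- stand: black rubber stand in which the plug waits, fixed: a cup 68 mm across, 44 mm tall, bore 56 mm, on a 90 mm foot; origin at the centre of its underside. It is to the left or to the right of the box.
- tin: bystander: food tin with a yellow label, 72 mm across, 90 mm tall, origin under its centre; it stands on the side of the box away from the stand
- bowl: bystander: blue ceramic bowl, 130 mm across, 50 mm tall
- jar: bystander: glass jar with blue lid, 80 mm across, 120 mm tall
- rake: bystander: blue plastic grooming rake, lying, about 180 mm long
- clip: bystander: red spring clip, 90 mm long, lying
- chew: bystander: bamboo chew stick, 150 x 16 x 14 mm, lying

How it is judged:
On the way, in this order (a step that is already met when the one before it is completed fails the run):
1. the drawer is pushed shut (value of joint drawer below 0.006 m), for 0.2 s.
2. the plug, its lugs in line with the slots, is pushed down and presses the collar down, drawer shut (value of joint collar above 0.0105 m and angle between the x axis of plug_grip and the x axis of socket, either way round below 0.35 rad and horizontal distance between plug_grip and socket below 0.007 m and z of plug_grip in the frame of socket below 0.0365 m and value of joint drawer below 0.006 m), for 0.05 s.
3. the plug is turned a quarter turn and held pressed down (value of joint collar above 0.0105 m and angle between the x axis of plug_grip and the y axis of socket, either way round below 0.22 rad and horizontal distance between plug_grip and socket below 0.007 m and z of plug_grip in the frame of socket below 0.0365 m and value of joint drawer below 0.006 m and contact force between the fingers and plug above 2 N), for 0.3 s.
At the end, for the whole second after the job is handed in: Drawer shut within 6 mm; plug in the keyhole within 7 mm of its axis, turned so that its lugs lie across the slots within 0.22 rad; the gripper's fingers still hold it and keep the collar pressed at least 10.5 mm of its 13 mm (let go, it springs back to 8 mm) (all of step 3); the arm keeps its last pose, push and grip.
It fails at once if a bystander is shifted by more than 30 mm (distance of any of tin, bowl, jar, rake, clip, chew from where it was at the start of the episode above 0.03 m).
It also fails if it takes over 61 s, if anything falls off the work surface, if the arm or the gripper's body presses on something with over 40 N, if the wrist force passes 120 N, or if a joint passes its speed limit or range.

### The arm

A 6-joint arm with a two-finger parallel gripper is mounted at the origin on the work surface. World frame = base frame: x ahead of the robot, y to its left, z up, the work surface at z = 0. Lengths are in m, angles in rad, forces in N, time in s.
With the tool pointing down it reaches from about 0.25 to 0.725 m from the base axis. Payload 4 kg.
Tool frame: the origin (TCP) lies on the centre line of the jaws, within the pads' length; the fingertips stand 17 mm ahead of it and the grasp point (between the pads) lies 2 mm behind it; z points along the fingers, y is the line along which they close (so a half turn about z gives the same grasp; the last joint's range is limited). The gripper opens to 85 mm and grips with 20 to 120 N. Pads are 22 mm wide; open, the fingers measure 114 mm over their backs; the gripper's body (76 mm by 85 mm) begins 54 mm behind the grasp point. The pads swing forward as they close: fully open they stand 13 mm farther back than shut.
Start: joints at [-1.235, 0.241, 0.005, 1.335, 0, 1.571], TCP at [0.165, -0.472, 0.248] pointing down, gripper open.
Joint ranges: [-2.72, 2.72], [-1.05, 1.87], [-1.09, 1.28], [-1.99, 2.15], [-1.42, 1.44], [-3.14, 3.14]. Speed limits (rad/s): [2.79, 2.79, 3.14, 3.14, 3.14, 3.14].

### API

Orientations are given as a unit quaternion [x, y, z, w].
In Python, from workcell import bot, camera, get_calibration gives the robot as it stands.
- The arm moves only by the tool apply_moves, never from a script. Its argument "steps" is a list of rows, each a list of 3 entries, a list of its own where there are three numbers: the shift along the tool's x, y, z as a fraction of full scale, then the turn, a rotation vector about the tool's x, y, z as a fraction of full scale, then the opening, from 0 (shut) to 1 (fully open). A call has exactly 8 rows; each row shifts and turns the commanded pose from where the row before left it, along the tool's axes as they then stand; what a row does not reach is not made up. Full scale, the value 1, is 20 cm for a shift and pi rad for a turn. A row lasts 1/12 s, in which the tool goes at most 41.7 mm and 7.16 degrees, less where a joint would pass 70% of its speed; a pose out of reach is approached as far as the arm can. A call with a number of a shift or a turn outside -1 to 1 is refused whole. A call with a gripper value outside its range is refused whole. The fingers move at their own pace and stop on an object; the grip force is fixed at half the most. Time passes only in rows, so rows that do not move let the fingers close, or fill a call up. It gives the time, the measured TCP pose, the force, the opening and the grip force at its end, in the units of the state.
- bot.get_obs(): the state, without advancing time (a new reading comes with each control period).
- camera(name): name is "scene" or "top" or "wrist"; returns (picture, depth): 480x640x3 uint8, red, green, blue; 480x640 float32, m along the optical axis (not along the pixel's ray), 0 where there is no reading.
- get_calibration(name): a dict with "fov_y" (degrees; the focal length in pixels is half the picture's height over the tangent of half this angle, whatever the lens; pixels are square), "cx", "cy" (the principal point, pixels), "rvec" (rotation vector, rad) and "tvec" (3), from world to camera coordinates, as OpenCV has them. Camera axes: x right, y down, z forward; pixel columns grow to the right and rows downward; lengths in m; the calibration is good to about 2 mm. A picture is of the moment at which its call begins: read the wrist's pose just before it. get_calibration takes no time and is no camera call; for the wrist camera it gives the pose at the moment of the call.
- bot.job_done(): hands the job in; it is judged then, once.
The state is a dict: "clock": time; "joint_pos": joint angles; "joint_vel": joint speeds; "tau": joint torques, N m; "eef_pos": TCP position; "tool_rot": TCP orientation; "ft_force": force on the tool from outside, world axes, zero at the start; "ft_torque": the same for the moment, N m; "grip_width": finger opening in m; "grasp_force": force on a finger pad.
Only numpy, scipy, OpenCV 4.12 (cv2) and the standard library are available. Lean on these libraries where they do the work, as an engineer would, in place of code of your own. Each camera call takes 0.05 s, during which the arm holds its last target. There are 200 camera calls.

## Working session

There is one attempt and no reset: what is moved stays moved. The work goes in short steps, Python scripts to look and compute and a tool call to move; the robot and the scene stay as the last step left them, time stands still between calls to the robot, and variables do not carry over. Pictures are saved under pics/ and viewed, at most 10 in all, crops included, and the job is handed in when it is done.

Besides the shell and the picture viewer there is one more tool, called after ">>>" as a command line: name --argument value ..., lists and objects as JSON in quotes. apply_moves: Moves the arm, as the interface text tells. Its arguments: {"type":"object","properties":{"steps":{"type":"array"}},"required":["steps"]}

```bash
mkdir -p pics; cat > h.py <<'E'
import numpy as np, cv2
from scipy.spatial.transform import Rotation as R
from workcell import bot, camera, get_calibration
def cal(n):
    c=get_calibration(n); f=240/np.tan(np.radians(c["fov_y"])/2)
    M=cv2.Rodrigues(np.array(c["rvec"],float))[0]; return f,c["cx"],c["cy"],M,np.array(c["tvec"],float)
def plane(c,uv,z):
    f,cx,cy,M,t=c; uv=np.atleast_2d(uv).astype(float)
    d=np.c_[(uv[:,0]-cx)/f,(uv[:,1]-cy)/f,np.ones(len(uv))]@M; o=-M.T@t
    return o+d*((z-o[2])/d[:,2])[:,None]
def cloud(c,dep):
    f,cx,cy,M,t=c; v,u=np.mgrid[:480,:640]
    P=np.stack([(u-cx)/f*dep,(v-cy)/f*dep,dep],-1)
    return (P-t)@M
E
python3 - <<'E'
from h import *
o=bot.get_obs(); print(o)
for n in("top","scene"):
    c=get_calibration(n); print(n,c)
    p,d=camera(n); np.savez(n,p=p,d=d); cv2.imwrite(f"pics/{n}0.png",p[:,:,::-1])
E
```

```text
{'clock': 0.0, 'joint_pos': array([-1.23497501e+00,  2.41380449e-01,  3.71574240e-03,  1.33516632e+00,
       -3.44215229e-08,  1.57078960e+00]), 'joint_vel': array([ 1.15145099e-03, -1.21986380e-04, -2.65299384e-05,  8.80725573e-04,
       -1.58081555e-03,  1.66043795e-03]), 'tau': array([-6.32889187e-04, -3.72312319e+01,  2.52411944e+01,  1.68876525e-02,
       -3.10040275e-05, -8.39179307e-06]), 'eef_pos': array([ 0.16457857, -0.47151481,  0.2474259 ]), 'tool_rot': array([ 9.85935023e-01,  1.67125987e-01, -1.70035499e-04, -1.00303724e-03]), 'ft_force': array([-0.69941543,  0.26659644,  0.07690262]), 'ft_torque': array([0.01311123, 0.02474232, 0.01456432]), 'grasp_force': 0.0, 'grip_width': 0.0853068209631095}
top {'fov_y': 50.6540046157736, 'cx': 324.35078939528205, 'cy': 235.0571804261077, 'rvec': array([ 2.10483797, -2.15726954,  0.18402956]), 'tvec': array([0.00892829, 0.53342103, 1.15913934])}
scene {'fov_y': 48.216905409771606, 'cx': 319.12707508894636, 'cy': 243.98960284356144, 'rvec': array([ 1.74553906,  2.10453301, -0.59954934]), 'tvec': array([ 0.12593165, -0.36969088,  1.840738  ])}
```

View pics/top0.png

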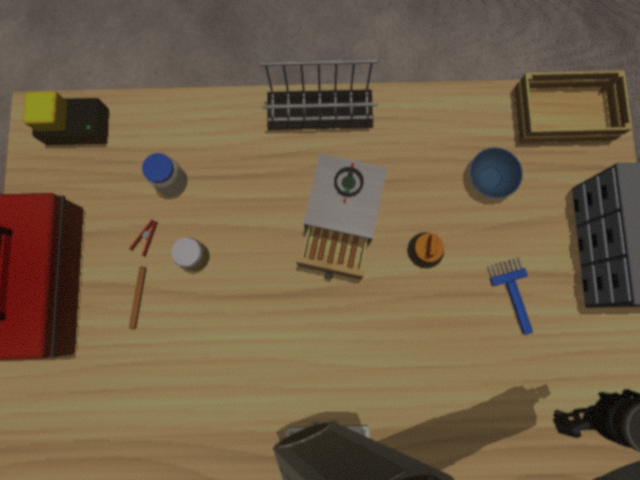

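View pics/scene0.png

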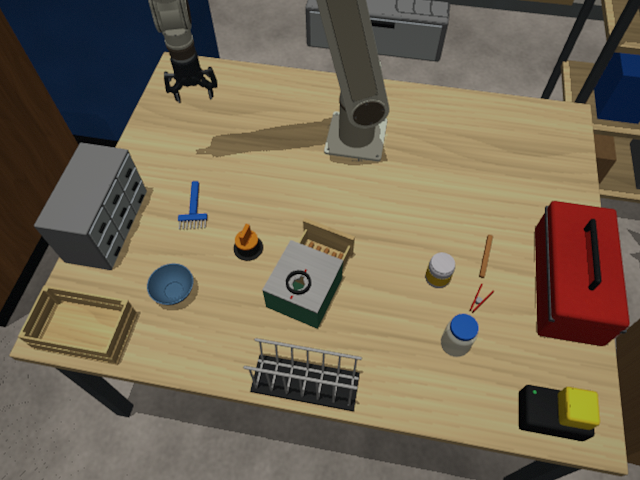

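The top view shows the box plate around (345,197), with red dashes at (352,165) and (345,200). The collar is at (348,181), the drawer front at (332,270) and the plug at (428,248), to the right of the box.

```bash
python3 - <<'E'
from h import *
D=np.load("top.npz"); p,d=D["p"],D["d"]; c=cal("top"); W=cloud(c,d)
hsv=cv2.cvtColor(p,cv2.COLOR_RGB2HSV); v,u=np.mgrid[:480,:640]
red=((hsv[...,0]<8)|(hsv[...,0]>172))&(hsv[...,1]>110)&(hsv[...,2]>60)&(u>320)&(u<380)&(v>155)&(v<212)
n,l,s,ce=cv2.connectedComponentsWithStats(red.astype(np.uint8))
for i in range(1,n): print("red",s[i],ce[i],plane(c,ce[i],.11))
# plate: points z in .1.. .114 near
m=(abs(W[...,2]-.11)<.008)&(u>290)&(u<400)&(v>140)&(v<250)&(hsv[...,1]<60)
cn=max(cv2.findContours(m.astype(np.uint8),0,2)[0],key=cv2.contourArea)
r=cv2.minAreaRect(plane(c,cn[:,0],.11)[:,:2].astype(np.float32)); print("plate",r, np.median(W[m][:,2]))
org=(hsv[...,0]>5)&(hsv[...,0]<18)&(hsv[...,1]>190)&(u>400)&(u<460)&(v>220)&(v<275)
hi=org&(W[...,2]>.085)
print(org.sum(),hi.sum())
for z,mm in((.05,org&(W[...,2]<.07)),(.098,hi)):
  P=W[mm]; print("z",np.percentile(P[:,2],[5,50,95]))
  q=plane(c,np.c_[u[mm],v[mm]],np.percentile(P[:,2],60)).astype(np.float32)
  print(cv2.minAreaRect(q[:,:2]), q.mean(0))
# drawer front top
m=(abs(W[...,2]-.104)<.012)&(u>285)&(u<375)&(v>245)&(v<285)
q=plane(c,np.c_[u[m],v[m]],.104).astype(np.float32); print("front",m.sum(),cv2.minAreaRect(q[:,:2]))
E
```

```text
red [351 164   2   4   6] [351.66666667 165.5       ] [[ 0.68338701 -0.07094537  0.11      ]]
red [344 199   2   3   6] [344.5 200. ] [[ 0.60218388 -0.05189392  0.11      ]]
plate ((0.6131711006164551, -0.05441460758447647), (0.159599170088768, 0.17065328359603882), 76.23236846923828) 0.11033279348837766
474 138
z [0.04571659 0.05034741 0.0587867 ]Traceback (most recent call last):
  File "<stdin>", line 17, in <module>
cv2.error: OpenCV(4.12.0) /io/opencv/modules/imgproc/src/convhull.cpp:143: error: (-215:Assertion failed) total >= 0 && (depth == CV_32F || depth == CV_32S) in function 'convexHull'
```

```bash
python3 - <<'E'
from h import *
D=np.load("top.npz"); p,d=D["p"],D["d"]; c=cal("top"); W=cloud(c,d)
hsv=cv2.cvtColor(p,cv2.COLOR_RGB2HSV); v,u=np.mgrid[:480,:640]
org=(hsv[...,0]>5)&(hsv[...,0]<18)&(hsv[...,1]>190)&(u>400)&(u<460)&(v>220)&(v<275)
hi=org&(W[...,2]>.085)
for nme,mm in(("flange",org),("hand",hi)):
  z=np.median(W[mm][:,2]); uv=np.c_[u[mm],v[mm]]
  z={"flange":.05,"hand":.098}[nme]
  q=plane(c,uv,z)[:,:2].astype(np.float32)
  print(nme,mm.sum(),np.percentile(W[mm][:,2],[5,50,95]),cv2.minAreaRect(q),cv2.minEnclosingCircle(q))
m=(abs(W[...,2]-.104)<.012)&(u>285)&(u<375)&(v>245)&(v<285)
q=plane(c,np.c_[u[m],v[m]],.104)[:,:2].astype(np.float32); print("front",m.sum(),cv2.minAreaRect(q))
f=np.deg2rad(-13.6);R2=np.array([[np.cos(f),np.sin(f)],[-np.sin(f),np.cos(f)]])
L=(q-[.6425,-.0614])@R2.T; print("front in socket",np.percentile(L,[2,50,98],axis=0))
print(get_calibration("wrist"))
for n in("tin",): pass
E
```

```text
flange 474 [0.04640678 0.05175792 0.09978951] ((0.4969920814037323, -0.24841701984405518), (0.06459279358386993, 0.06437122821807861), 29.066003799438477) ((0.4967056214809418, -0.24861319363117218), 0.0346011184155941)
hand 138 [0.08912569 0.0976826  0.1015206 ] ((0.4945601522922516, -0.2474050521850586), (0.04630165919661522, 0.03202485293149948), 12.281641960144043) ((0.49441343545913696, -0.2505239248275757), 0.024516679346561432)
front 410 ((0.4512888789176941, -0.015140227973461151), (0.15566633641719818, 0.013463386334478855), 76.25532531738281)
front in socket [[-0.20287738 -0.07468035]
 [-0.19658373 -0.00020471]
 [-0.19022016  0.07489281]]
{'fov_y': 61.747715730562874, 'cx': 320.9695539375222, 'cy': 240.29225754673578, 'rvec': array([-2.37542872,  1.68594404,  0.23079032]), 'tvec': array([-0.49955285, -0.0353718 ,  0.37753206])}
```

>>> apply_moves --steps '[[[0.137, -0.129, 0], [0, 0, 0], 0], [[0.137, -0.129, 0], [0, 0, 0], 0], [[0.137, -0.129, 0], [0, 0, 0], 0], [[0.137, -0.129, 0], [0, 0, 0], 0], [[0.137, -0.129, 0], [0, 0, 0], 0], [[0.137, -0.129, 0], [0, 0, 0], 0], [[0.137, -0.129, 0], [0, 0, 0], 0], [[0.137, -0.129, 0], [0, 0, 0], 0]]'

```text
clock: 0.77
eef_pos: [0.3038, -0.2032, 0.2481]
tool_rot: [0.986, 0.167, -0.0, -0.0]
ft_force: [1.0, -0.2, 0.4]
grip_width: -0.0002
grasp_force: 0.0
```

>>> apply_moves --steps '[[[0.137, -0.129, 0], [0, 0, 0], 0], [[0.137, -0.129, 0], [0, 0, 0], 0], [[0.137, -0.129, 0], [0, 0, 0], 0], [[0.137, -0.129, 0], [0, 0, 0], 0], [[0.137, -0.129, 0], [0, 0, 0], 0], [[0.137, -0.129, 0], [0, 0, 0], 0], [[0, 0, 0], [0, 0, -0.0397], 0], [[0, 0, 0], [0, 0, -0.0397], 0]]'

```text
clock: 1.43
eef_pos: [0.4083, -0.0024, 0.2477]
tool_rot: [0.956, 0.294, -0.001, -0.0]
ft_force: [-0.7, -0.9, -0.0]
grip_width: 0.0002
grasp_force: 0.0
```

```bash
cat >> h.py <<'E'
def yaw(o): return np.degrees(R.from_quat(o["tool_rot"]).as_euler("ZYX")[0])
def st():
    o=bot.get_obs(); print("t%.2f"%o["clock"],o["eef_pos"].round(4),"yaw%.1f"%yaw(o),"q",o["joint_pos"].round(3),"F",o["ft_force"].round(1),"T",o["ft_torque"].round(2),"w%.4f"%o["grip_width"],"g%.1f"%o["grasp_force"],"tilt",R.from_quat(o["tool_rot"]).as_matrix()[:,2].round(4)); return o
def to(o,p):  # tool-frame delta in full-scale units
    return (R.from_quat(o["tool_rot"]).inv().apply(np.array(p)-o["eef_pos"])/.2).round(4)
E
python3 -c "
from h import *
o=st(); print(to(o,[.409,-.005,.092]))"
```

```text
t1.43 [ 0.4083 -0.0024  0.2477] yaw34.2 q [-0.006  0.06  -0.212  1.3    0.     2.539] F [-0.7 -0.9 -0. ] T [-0.01 -0.02 -0.03] w0.0002 g0.0 tilt [-1.2e-03  1.0e-04 -1.0e+00]
[-0.0039  0.0134  0.7786]
```

>>> apply_moves --steps '[[[0, 0, 0.13], [0, 0, -0.0391], 0], [[0, 0, 0.13], [0, 0, -0.0391], 0], [[0, 0, 0.13], [0, 0, -0.0391], 0], [[0, 0, 0.13], [0, 0, -0.0391], 0], [[0, 0, 0.13], [0, 0, -0.0391], 0], [[0, 0, 0.13], [0, 0, -0.0391], 0], [[0, 0, 0], [0, 0, 0], 0], [[0, 0.05, 0], [0, 0, 0], 0]]'

```text
clock: 2.1
eef_pos: [0.4143, -0.0069, 0.091]
tool_rot: [0.79, 0.613, -0.003, -0.002]
ft_force: [-1.2, -0.5, 0.6]
grip_width: -0.0002
grasp_force: 0.0
```

>>> apply_moves --steps '[[[0, 0.05, 0], [0, 0, 0], 0], [[0, 0.05, 0], [0, 0, 0], 0], [[0, 0.05, 0], [0, 0, 0], 0], [[0, 0.05, 0], [0, 0, 0], 0], [[0, 0.05, 0], [0, 0, 0], 0], [[0, 0.05, 0], [0, 0, 0], 0], [[0, 0.05, 0], [0, 0, 0], 0], [[0, 0, 0], [0, 0, 0], 0]]'

```text
clock: 2.77
eef_pos: [0.4888, -0.025, 0.093]
tool_rot: [0.79, 0.614, 0.001, 0.002]
ft_force: [0.8, -0.2, 0.1]
grip_width: -0.0001
grasp_force: 0.0
```

```bash
python3 -c "
from h import *
o=st(); f=np.deg2rad(-13.6); d=o['eef_pos'][:2]-[.6425,-.0614]; print(d@[np.cos(f),np.sin(f)],d@[-np.sin(f),np.cos(f)])"
```

```text
t2.77 [ 0.4888 -0.025   0.093 ] yaw75.7 q [-5.100e-02  3.450e-01 -2.850e-01  9.370e-01 -1.000e-03  1.769e+00] F [ 0.8 -0.2  0.1] T [-0.05 -0.07 -0.02] w-0.0001 g0.0 tilt [ 4.1e-03 -8.0e-04 -1.0e+00]
-0.15790582507121975 -0.0008024726796462302
```

>>> apply_moves --steps '[[[0, 0.02, 0], [0, 0, 0], 0], [[0, 0.02, 0], [0, 0, 0], 0], [[0, 0.02, 0], [0, 0, 0], 0], [[0, 0.01, 0], [0, 0, 0], 0], [[0, 0.01, 0], [0, 0, 0], 0], [[0, 0, 0], [0, 0, 0], 0], [[0, 0, 0], [0, 0, 0], 0], [[0, 0, 0], [0, 0, 0], 0]]'

```text
clock: 3.43
eef_pos: [0.5013, -0.0284, 0.0924]
tool_rot: [0.789, 0.614, 0.0, 0.0]
ft_force: [-0.4, 0.2, 0.8]
grip_width: 0.0003
grasp_force: 0.1
```

```bash
python3 - <<'E'
from h import *
o=st(); f=np.deg2rad(-13.6); d=o['eef_pos'][:2]-[.6425,-.0614]; print(d@[np.cos(f),np.sin(f)],d@[-np.sin(f),np.cos(f)])
p,dd=camera("top"); cv2.imwrite("pics/t1.png",cv2.resize(p[130:300,260:460,::-1],None,fx=3.5,fy=3.5))
E
```

```text
t3.43 [ 0.5013 -0.0284  0.0924] yaw75.8 q [-0.056  0.37  -0.249  0.952 -0.     1.763] F [-0.4  0.2  0.8] T [-0.04  0.02 -0.03] w0.0003 g0.1 tilt [ 8.e-04 -3.e-04 -1.e+00]
-0.1450363473331798 -0.0010924055518201248
```

View pics/t1.png

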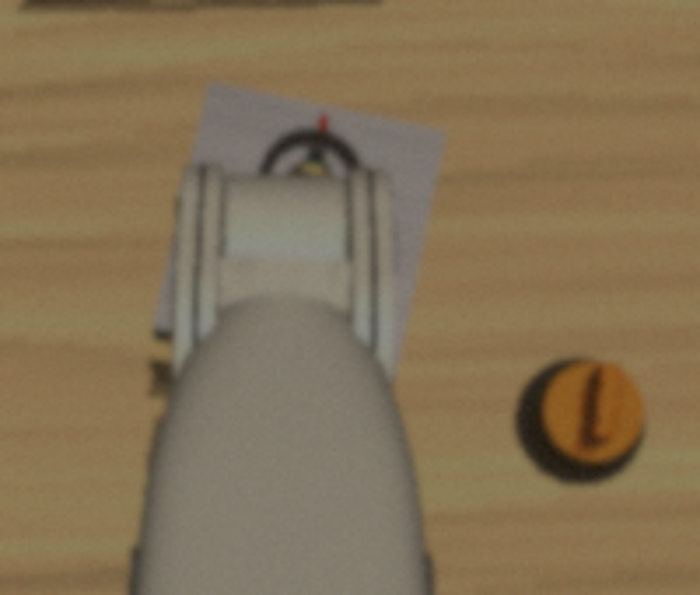

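The arm hides most of the box. At about (160,345) there is still a small gap between the drawer front and the plate, so the drawer isn't shut yet. I'll push on until the force rises.

>>> apply_moves --steps '[[[0, 0.01, 0], [0, 0, 0], 0], [[0, 0.01, 0], [0, 0, 0], 0], [[0, 0.01, 0], [0, 0, 0], 0], [[0, 0.01, 0], [0, 0, 0], 0], [[0, 0, 0], [0, 0, 0], 0], [[0, 0, 0], [0, 0, 0], 0], [[0, 0, 0], [0, 0, 0], 0], [[0, 0, 0], [0, 0, 0], 0]]'

```text
clock: 4.15
eef_pos: [0.5077, -0.0299, 0.0922]
tool_rot: [0.789, 0.614, -0.001, -0.001]
ft_force: [-5.4, 2.5, 4.0]
grip_width: -0.0
grasp_force: 2.6
```

>>> apply_moves --steps '[[[0, 0.01, 0], [0, 0, 0], 0], [[0, 0.01, 0], [0, 0, 0], 0], [[0, 0, 0], [0, 0, 0], 0], [[0, 0, 0], [0, 0, 0], 0], [[0, 0, 0], [0, 0, 0], 0], [[0, 0, 0], [0, 0, 0], 0], [[0, 0, 0], [0, 0, 0], 0], [[0, 0, 0], [0, 0, 0], 0]]'

```text
clock: 4.82
eef_pos: [0.5078, -0.03, 0.0921]
tool_rot: [0.789, 0.614, -0.003, -0.004]
ft_force: [-14.3, 4.6, 11.4]
grip_width: -0.0001
grasp_force: 7.6
```

>>> apply_moves --steps '[[[0, -0.15, 0], [0, 0, 0], 0], [[0, -0.15, 0], [0, 0, 0], 0], [[0, 0, -0.16], [0, 0, -0.039], 0], [[0, 0, -0.16], [0, 0, -0.039], 0], [[0, 0, -0.16], [0, 0, -0.039], 0], [[0, 0, -0.16], [0, 0, -0.039], 0], [[0, 0, -0.16], [0, 0, -0.039], 0], [[0, 0, 0], [0, 0, -0.039], 0]]'

```text
clock: 5.48
eef_pos: [0.4588, -0.0168, 0.2593]
tool_rot: [0.513, 0.858, 0.003, 0.006]
ft_force: [0.0, 0.2, -0.6]
grip_width: 0.0004
grasp_force: 0.0
```

>>> apply_moves --steps '[[[-0.19, -0.0555, 0], [0, 0, 0], 1], [[-0.19, -0.0555, 0], [0, 0, 0], 1], [[-0.19, -0.0555, 0], [0, 0, 0], 1], [[-0.19, -0.0555, 0], [0, 0, 0], 1], [[-0.19, -0.0555, 0], [0, 0, 0], 1], [[-0.19, -0.0555, 0], [0, 0, 0], 1], [[0, 0, 0], [0, 0, -0.039], 1], [[0, 0, 0], [0, 0, -0.039], 1]]'

```text
clock: 6.15
eef_pos: [0.5028, -0.2523, 0.2515]
tool_rot: [0.407, 0.914, -0.0, 0.0]
ft_force: [-0.1, 0.9, 0.3]
grip_width: 0.0857
grasp_force: 0.0
```

>>> apply_moves --steps '[[[0, 0, 0], [0, 0, -0.039], 1], [[0, 0, 0], [0, 0, -0.039], 1], [[0, 0, 0], [0, 0, -0.039], 1], [[0, 0, 0], [0, 0, -0.039], 1], [[0, 0, 0], [0, 0, -0.039], 1], [[0, 0, 0], [0, 0, 0], 1], [[0, 0, 0], [0, 0, 0], 1], [[0, 0, 0], [0, 0, 0], 1]]'

```text
clock: 6.82
eef_pos: [0.5025, -0.2493, 0.2523]
tool_rot: [0.114, 0.993, -0.0, 0.0]
ft_force: [-1.0, -0.1, -0.2]
grip_width: 0.0852
grasp_force: 0.0
```

```bash
python3 - <<'E'
from h import *
o=st(); c=cal("wrist"); p,d=camera("wrist"); np.savez("w1",p=p,d=d,M=c[3],t=c[4])
print("cam",-c[3].T@c[4], c[3].round(2).tolist()); cv2.imwrite("pics/w1.png",p[:,:,::-1])
D=np.load("top.npz"); a=cal("top"); p,d=camera("top"); cv2.imwrite("pics/t2.png",cv2.resize(p[130:300,260:460,::-1],None,fx=3.5,fy=3.5))
np.savez("top2",p=p,d=d)
W=cloud(a,d); v,u=np.mgrid[:480,:640]
m=(abs(W[...,2]-.104)<.004)&(u>285)&(u<375)&(v>225)&(v<285)
f=np.deg2rad(-13.6); L=(plane(a,np.c_[u[m],v[m]],.104)[:,:2]-[.6425,-.0614])@[np.cos(f),np.sin(f)]; print(m.sum(),np.percentile(L,[2,50,98]))
E
```

```text
t6.82 [ 0.5025 -0.2493  0.2523] yaw166.9 q [-0.461  0.361  0.181  1.391 -0.    -0.231] F [-1.  -0.1 -0.2] T [ 0.06 -0.02 -0.04] w0.0852 g0.0 tilt [ 5.e-04 -4.e-04 -1.e+00]
cam [ 0.43631164 -0.23442505  0.37743605] [[0.23, 0.97, -0.0], [0.94, -0.22, 0.27], [0.26, -0.06, -0.96]]
424 [-0.12744384 -0.1199487  -0.09519957]
```

View pics/w1.png

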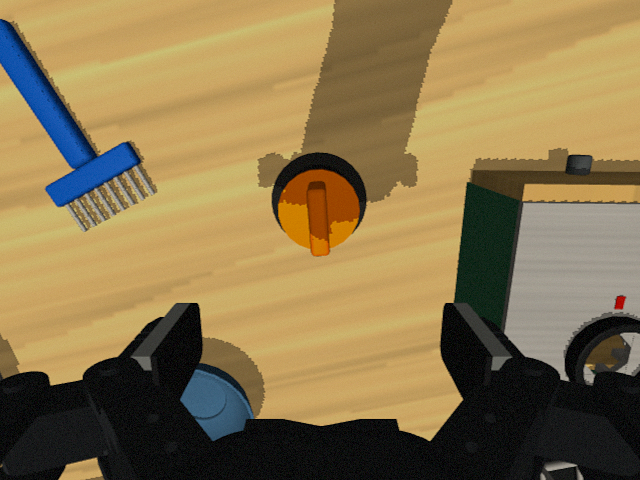

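```bash
python3 - <<'E'
from h import *
D=np.load("w1.npz"); p,d=D["p"],D["d"]; k=cal("wrist"); c=(*k[:3],D["M"],D["t"]); W=cloud(c,d)
hsv=cv2.cvtColor(p,cv2.COLOR_RGB2HSV); v,u=np.mgrid[:480,:640]
org=(hsv[...,0]>5)&(hsv[...,0]<22)&(hsv[...,1]>200)&(u>260)&(u<370)&(v>150)&(v<265)
hi=org&(abs(W[...,2]-.098)<.004); lo=org&(abs(W[...,2]-.05)<.003)
for z,m in((.098,hi),(.05,lo)):
    m=cv2.morphologyEx(m.astype(np.uint8),cv2.MORPH_OPEN,np.ones((3,3)))>0
    q=plane(c,np.c_[u[m],v[m]],z)[:,:2].astype(np.float32)
    print(m.sum(),np.median(W[m][:,2]),cv2.minAreaRect(q),cv2.minEnclosingCircle(q))
o=st(); 
E
```

```text
1272 0.09727918996482074 ((0.4982743263244629, -0.2517624795436859), (0.013820289634168148, 0.04919067397713661), 80.67999267578125) ((0.49838221073150635, -0.25155022740364075), 0.024888712912797928)
3753 0.049599292314074374 ((0.4982307255268097, -0.2518276274204254), (0.06651851534843445, 0.06480329483747482), 76.89653778076172) ((0.49890661239624023, -0.2518708109855652), 0.033950816839933395)
t6.92 [ 0.5023 -0.2492  0.2523] yaw166.9 q [-0.461  0.361  0.181  1.391 -0.    -0.232] F [-1.  -0.7  0.1] T [-0.04  0.03  0.  ] w0.0855 g0.0 tilt [ 2.e-04 -2.e-04 -1.e+00]
```

>>> apply_moves --steps '[[[0.017, -0.016, 0], [0, 0, -0.021], 1], [[0, 0, 0.17], [0, 0, 0], 1], [[0, 0, 0.17], [0, 0, 0], 1], [[0, 0, 0.17], [0, 0, 0], 1], [[0, 0, 0.15], [0, 0, 0], 1], [[0, 0, 0.12], [0, 0, 0], 1], [[0, 0, 0.116], [0, 0, 0], 1], [[0, 0, 0], [0, 0, 0], 1]]'

```text
clock: 7.58
eef_pos: [0.4947, -0.2498, 0.0682]
tool_rot: [0.081, 0.997, 0.002, -0.004]
ft_force: [-1.4, 0.7, -1.4]
grip_width: 0.0853
grasp_force: 0.0
```

```bash
python3 - <<'E'
from h import *
o=st(); print(to(o,[.4983,-.2516,.073]))
E
```

```text
t7.58 [ 0.4947 -0.2498  0.0682] yaw170.7 q [-0.468  0.493 -0.122  0.966 -0.    -0.306] F [-1.4  0.7 -1.4] T [ 0.09  0.04 -0.04] w0.0853 g0.0 tilt [-0.0084  0.0042 -1.    ]
[-0.0188 -0.006  -0.0242]
```

>>> apply_moves --steps '[[[0, 0, 0], [0, 0, 0], 1], [[0, 0, 0], [0, 0, 0], 1], [[0, 0, 0], [0, 0, 0], 1], [[0, 0, 0], [0, 0, 0], 1], [[0, 0, 0], [0, 0, 0], 0], [[0, 0, 0], [0, 0, 0], 0], [[0, 0, 0], [0, 0, 0], 0], [[0, 0, 0], [0, 0, 0], 0]]'

```text
clock: 8.25
eef_pos: [0.4982, -0.2516, 0.0734]
tool_rot: [0.08, 0.997, -0.0, 0.0]
ft_force: [-0.3, -0.9, -0.5]
grip_width: 0.0389
grasp_force: 0.0
```

>>> apply_moves --steps '[[[0, 0, 0], [0, 0, 0], 0], [[0, 0, 0], [0, 0, 0], 0], [[0, 0, 0], [0, 0, 0], 0], [[0, 0, 0], [0, 0, 0], 0], [[0, 0, 0], [0, 0, 0], 0], [[0, 0, 0], [0, 0, 0], 0], [[0, 0, 0], [0, 0, 0], 0], [[0, 0, 0], [0, 0, 0], 0]]'

```text
clock: 8.92
eef_pos: [0.4983, -0.2515, 0.0732]
tool_rot: [0.08, 0.997, -0.0, 0.0]
ft_force: [-0.1, 0.2, 1.5]
grip_width: 0.0135
grasp_force: 58.7
```

```bash
python3 - <<'E'
from h import *
o=st(); print(to(o,[.4983,-.2516,.073]))
E
```

```text
t8.92 [ 0.4983 -0.2515  0.0732] yaw170.8 q [-0.467  0.488 -0.115  0.967  0.    -0.307] F [-0.1  0.2  1.5] T [ 0.03 -0.04  0.01] w0.0135 g58.7 tilt [ 3.e-04 -1.e-04 -1.e+00]
[-0.0001 -0.0004  0.0011]
```

>>> apply_moves --steps '[[[0, 0, -0.05], [0, 0, 0], 0], [[0, 0, -0.11], [0, 0, 0], 0], [[0, 0, -0.13], [0, 0, 0], 0], [[0, 0, -0.13], [0, 0, 0], 0], [[0, 0, -0.13], [0, 0, 0], 0], [[0, 0, -0.13], [0, 0, 0], 0], [[0, 0, -0.13], [0, 0, 0], 0], [[0, 0, -0.12], [0, 0, 0], 0]]'

```text
clock: 9.58
eef_pos: [0.4977, -0.2513, 0.261]
tool_rot: [0.08, 0.997, -0.0, -0.0]
ft_force: [0.8, -0.0, -0.8]
grip_width: 0.013
grasp_force: 58.4
```

>>> apply_moves --steps '[[[-0.088, 0.105, 0], [0, 0, 0], 0], [[-0.088, 0.105, 0], [0, 0, 0], 0], [[-0.088, 0.105, 0], [0, 0, 0], 0], [[-0.088, 0.105, 0], [0, 0, 0], 0], [[-0.088, 0.105, 0], [0, 0, 0], 0], [[-0.088, 0.105, 0], [0, 0, 0], 0], [[0, 0, 0], [0, 0, 0.0245], 0], [[0, 0, 0], [0, 0, 0], 0]]'

```text
clock: 10.25
eef_pos: [0.623, -0.1425, 0.2583]
tool_rot: [0.118, 0.993, 0.0, -0.001]
ft_force: [-0.3, -0.8, -2.0]
grip_width: 0.0129
grasp_force: 58.6
```

>>> apply_moves --steps '[[[0, 0, 0], [0, 0, 0], 0], [[0, 0, 0], [0, 0, 0], 0], [[0, 0, 0], [0, 0, 0], 0], [[0, 0, 0], [0, 0, 0], 0], [[0, 0, 0], [0, 0, 0], 0], [[0, 0, 0], [0, 0, 0], 0], [[0, 0, 0], [0, 0, 0], 0], [[0, 0, 0], [0, 0, 0], 0]]'

```text
clock: 10.92
eef_pos: [0.6225, -0.1442, 0.2592]
tool_rot: [0.119, 0.993, 0.0, 0.0]
ft_force: [-0.5, 1.2, -1.2]
grip_width: 0.0134
grasp_force: 58.6
```

```bash
python3 - <<'E'
from h import *
o=st(); c=cal("wrist"); p,d=camera("wrist"); np.savez("w2",p=p,d=d,M=c[3],t=c[4])
cv2.imwrite("pics/w2.png",p[:,:,::-1])
E
```

```text
t10.92 [ 0.6225 -0.1442  0.2592] yaw166.4 q [-0.228  0.527  0.455  1.499  0.     0.01 ] F [-0.5  1.2 -1.2] T [-0.02  0.03  0.  ] w0.0134 g58.6 tilt [ 2.e-04 -0.e+00 -1.e+00]
```

View pics/w2.png

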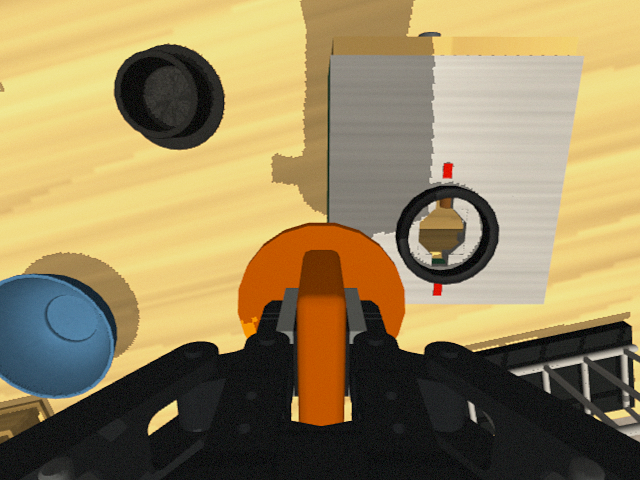

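```bash
python3 - <<'E'
from h import *
D=np.load("w2.npz"); p,d=D["p"],D["d"]; k=cal("wrist"); c=(*k[:3],D["M"],D["t"]); W=cloud(c,d)
hsv=cv2.cvtColor(p,cv2.COLOR_RGB2HSV); v,u=np.mgrid[:480,:640]
red=((hsv[...,0]<8)|(hsv[...,0]>172))&(hsv[...,1]>150)&(hsv[...,2]>90)&(u>420)&(u<470)&(v>150)&(v<305)
n,l,s,ce=cv2.connectedComponentsWithStats(red.astype(np.uint8))
ps=[plane(c,ce[i],.11)[0] for i in range(1,n) if s[i][4]>30]
for q in ps: print(q)
a,b=ps[0],ps[-1]; print("mid",(a+b)/2,"yaw",np.degrees(np.arctan2(*(a-b)[1::-1])))
blk=(hsv[...,2]<70)&(abs(W[...,2]-.126)<.004)&(u>380)&(u<510)&(v>170)&(v<295)
q=plane(c,np.c_[u[blk],v[blk]],.126)[:,:2].astype(np.float32); print("collar",blk.sum(),np.median(W[blk][:,2]),cv2.minEnclosingCircle(q),cv2.fitEllipse(cv2.convexHull(q)))
pl=(hsv[...,2]>100)&(abs(W[...,2]-.11)<.004)&(u>325)&(u<600)&(v>45)&(v<310)
print("plate z",np.median(W[pl][:,2]))
# held plug: visible flange edge
org=(hsv[...,0]>5)&(hsv[...,0]<22)&(hsv[...,1]>180)&(u>230)&(u<410)&(v>215)
Z=W[...,2]; print(np.histogram(Z[org],bins=np.arange(.2,.3,.005)))
fl=org&(v<300)&(Z<.25); zf=np.median(Z[fl]); hull=cv2.convexHull(np.argwhere(fl)[:,::-1].astype(np.int32))[:,0]
hull=hull[hull[:,1]<285]; q=plane(c,hull,zf)[:,:2]
A=np.c_[2*q,np.ones(len(q))]; x=np.linalg.lstsq(A,(q**2).sum(1),rcond=None)[0]; print("flange z",zf,"ctr",x[:2],"r",np.sqrt(x[2]+x[0]**2+x[1]**2))
ht=org&(Z>.272)&(Z<.3)&(v<420); q=plane(c,np.c_[u[ht],v[ht]],np.median(Z[ht]))[:,:2].astype(np.float32); print("handle",np.median(Z[ht]),cv2.minAreaRect(q))
E
```

```text
[ 0.60246251 -0.05216264  0.11      ]
[ 0.68620692 -0.07269263  0.11      ]
mid [ 0.64433471 -0.06242763  0.11      ] yaw 166.2255652139961
collar 2877 0.12526069567461665 ((0.6432055830955505, -0.0634845644235611), 0.03393579646945) ((0.643123209476471, -0.06327901035547256), (0.06595135480165482, 0.06753067672252655), 134.23968505859375)
plate z 0.10951848883673715
(array([   0,    0,    0,    0,    0,   17, 1999, 7108,  143,  160,  194,
        189,  241,  252,  272,  357, 6139,   13,    0]), array([0.2  , 0.205, 0.21 , 0.215, 0.22 , 0.225, 0.23 , 0.235, 0.24 ,
       0.245, 0.25 , 0.255, 0.26 , 0.265, 0.27 , 0.275, 0.28 , 0.285,
       0.29 , 0.295]))
flange z 0.23552172539372407 ctr [ 0.63352698 -0.13849881] r 0.045566679309113164
handle 0.2831454013961923 ((0.617110013961792, -0.14349254965782166), (0.03831246867775917, 0.03929305449128151), 32.93699264526367)
```

```bash
python3 - <<'E'
from h import *
D=np.load("w2.npz"); p,d=D["p"],D["d"]; k=cal("wrist"); c=(*k[:3],D["M"],D["t"]); W=cloud(c,d)
hsv=cv2.cvtColor(p,cv2.COLOR_RGB2HSV); v,u=np.mgrid[:480,:640]; Z=W[...,2]; o=bot.get_obs()
org=(hsv[...,0]>5)&(hsv[...,0]<22)&(hsv[...,1]>180)&(u>230)&(u<410)&(v>215)
T=R.from_quat(o["tool_rot"]).inv()
for z,m in((.2355,org&(abs(Z-.2355)<.003)),(.2835,org&(abs(Z-.2835)<.0025))):
    L=T.apply(plane(c,np.c_[u[m],v[m]],z)-o["eef_pos"])*1000
    L=L[abs(L[:,1])<36]; print(z,len(L),"x",np.percentile(L[:,0],[1,50,99.7]),"y",np.percentile(L[:,1],[.5,50,99.5]))
    if z>.25:
        b=np.arange(-10,26,4); ms=[(x,L[abs(L[:,0]-x)<2][:,1]) for x in b]
        print([(int(x),len(a),np.percentile(a,[3,97]).round(1).tolist()) for x,a in ms if len(a)>20])
    else:
        s=L[L[:,0]>22]; b=[(x,s[abs(s[:,0]-x)<1][:,1]) for x in (24,27,30,32)]; print([(x,a.min().round(1),a.max().round(1)) for x,a in b if len(a)>5])
print(to(o,[.6432,-.0627,.2]))
E
```

```text
0.2355 8935 x [-12.03770329  14.07458051  32.64952332] y [-33.53100855  -0.70122391  32.01229601]
[(24, np.float64(-24.3), np.float64(22.9)), (27, np.float64(-20.7), np.float64(18.9)), (30, np.float64(-17.2), np.float64(15.0)), (32, np.float64(-11.4), np.float64(10.7))]
0.2835 5931 x [-16.30096817   5.24093992  24.79823136] y [-7.38944171 -0.66356599  5.81043785]
[(-10, 484, [-6.8, 5.4]), (-6, 536, [-6.8, 5.5]), (-2, 544, [-7.0, 5.4]), (2, 597, [-6.9, 5.4]), (6, 554, [-7.0, 5.3]), (10, 616, [-7.1, 5.5]), (14, 616, [-7.1, 5.4]), (18, 622, [-7.0, 5.4]), (22, 652, [-6.9, 5.3])]
[-0.0049  0.4198  0.2958]
```

>>> apply_moves --steps '[[[-0.005, 0.106, 0], [0, 0, 0], 0], [[0, 0.106, 0], [0, 0, 0], 0], [[0, 0.106, 0], [0, 0, 0], 0], [[0, 0.105, 0], [0, 0, 0], 0], [[0, 0, 0.1], [0, 0, 0], 0], [[0, 0, 0.1], [0, 0, 0], 0], [[0, 0, 0.1], [0, 0, 0], 0], [[0, 0, 0], [0, 0, 0], 0]]'

```text
clock: 11.63
eef_pos: [0.6409, -0.0614, 0.1942]
tool_rot: [0.118, 0.993, -0.0, -0.004]
ft_force: [-1.2, -0.6, -3.6]
grip_width: 0.013
grasp_force: 58.8
```

>>> apply_moves --steps '[[[0, 0, 0], [0, 0, 0], 0], [[0, 0, 0], [0, 0, 0], 0], [[0, 0, 0], [0, 0, 0], 0], [[0, 0, 0.02], [0, 0, 0], 0], [[0, 0, 0.02], [0, 0, 0], 0], [[0, 0, 0.02], [0, 0, 0], 0], [[0, 0, 0], [0, 0, 0], 0], [[0, 0, 0], [0, 0, 0], 0]]'

```text
clock: 12.3
eef_pos: [0.6431, -0.062, 0.1866]
tool_rot: [0.119, 0.993, 0.0, -0.001]
ft_force: [0.2, 0.2, -1.3]
grip_width: 0.0133
grasp_force: 58.8
```

```bash
python3 - <<'E'
from h import *
o=st(); print(to(o,[.6434,-.0620,.165]))
E
```

```text
t12.30 [ 0.6431 -0.062   0.1866] yaw166.4 q [-0.096  0.564  0.33   1.338  0.     0.141] F [ 0.2  0.2 -1.3] T [-0.02  0.02 -0.  ] w0.0133 g58.8 tilt [-1.1e-03  1.0e-04 -1.0e+00]
[-0.0018  0.0004  0.1079]
```

Position is good, so I'll go down gently to 0.159, before the flange reaches the collar.

>>> apply_moves --steps '[[[0, 0, 0.02], [0, 0, 0], 0], [[0, 0, 0.02], [0, 0, 0], 0], [[0, 0, 0.02], [0, 0, 0], 0], [[0, 0, 0.02], [0, 0, 0], 0], [[0, 0, 0.02], [0, 0, 0], 0], [[0, 0, 0], [0, 0, 0], 0], [[0, 0, 0], [0, 0, 0], 0], [[0, 0, 0], [0, 0, 0], 0]]'

```text
clock: 12.97
eef_pos: [0.6435, -0.062, 0.1672]
tool_rot: [0.118, 0.993, -0.0, 0.0]
ft_force: [0.4, 0.3, -1.7]
grip_width: 0.0132
grasp_force: 58.8
```

>>> apply_moves --steps '[[[0, 0, 0.02], [0, 0, 0], 0], [[0, 0, 0.02], [0, 0, 0], 0], [[0, 0, 0], [0, 0, 0], 0], [[0, 0, 0], [0, 0, 0], 0], [[0, 0, 0], [0, 0, 0], 0], [[0, 0, 0], [0, 0, 0], 0], [[0, 0, 0], [0, 0, 0], 0], [[0, 0, 0], [0, 0, 0], 0]]'

```text
clock: 13.63
eef_pos: [0.6435, -0.062, 0.1593]
tool_rot: [0.119, 0.993, 0.0, 0.0]
ft_force: [-0.4, 0.4, -1.1]
grip_width: 0.0134
grasp_force: 58.8
```

>>> apply_moves --steps '[[[0, 0, 0.01], [0, 0, 0], 0], [[0, 0, 0.01], [0, 0, 0], 0], [[0, 0, 0.01], [0, 0, 0], 0], [[0, 0, 0.01], [0, 0, 0], 0], [[0, 0, 0], [0, 0, 0], 0], [[0, 0, 0], [0, 0, 0], 0], [[0, 0, 0], [0, 0, 0], 0], [[0, 0, 0], [0, 0, 0], 0]]'

```text
clock: 14.3
eef_pos: [0.6436, -0.062, 0.1517]
tool_rot: [0.119, 0.993, -0.0, 0.0]
ft_force: [-0.6, -0.3, 5.3]
grip_width: 0.0133
grasp_force: 59.6
```

>>> apply_moves --steps '[[[0, 0, 0.01], [0, 0, 0], 0], [[0, 0, 0.01], [0, 0, 0], 0], [[0, 0, 0.01], [0, 0, 0], 0], [[0, 0, 0.01], [0, 0, 0], 0], [[0, 0, 0], [0, 0, 0], 0], [[0, 0, 0], [0, 0, 0], 0], [[0, 0, 0], [0, 0, 0], 0], [[0, 0, 0], [0, 0, 0], 0]]'

```text
clock: 14.97
eef_pos: [0.6437, -0.062, 0.145]
tool_rot: [0.118, 0.993, 0.0, 0.001]
ft_force: [-3.6, 0.8, 11.2]
grip_width: 0.0134
grasp_force: 60.4
```

```bash
python3 - <<'E'
from h import *
o=st(); print(to(o,[.6434,-.0620,.143]))
E
```

```text
t14.97 [ 0.6437 -0.062   0.145 ] yaw166.4 q [-0.096  0.586  0.258  1.24   0.     0.141] F [-3.6  0.8 11.2] T [ 0.08  0.82 -0.06] w0.0134 g60.4 tilt [ 1.8e-03 -2.0e-04 -1.0e+00]
[ 0.0013 -0.0002  0.01  ]
```

>>> apply_moves --steps '[[[0, 0, 0.01], [0, 0, 0], 0], [[0, 0, 0.01], [0, 0, 0], 0], [[0, 0, 0], [0, 0, 0], 0], [[0, 0, 0], [0, 0, 0], 0], [[0, 0, 0], [0, 0, 0], 0], [[0, 0, 0], [0, 0, 0], 0], [[0, 0, 0], [0, 0, 0], 0], [[0, 0, 0], [0, 0, 0], 0]]'

```text
clock: 15.63
eef_pos: [0.6437, -0.062, 0.1422]
tool_rot: [0.118, 0.993, 0.0, 0.001]
ft_force: [-5.0, 1.1, 15.1]
grip_width: 0.0134
grasp_force: 61.3
```

```bash
python3 - <<'E'
from h import *
o=st(); print(to(o,[.6434,-.0620,.143]))
E
```

```text
t15.63 [ 0.6437 -0.062   0.1422] yaw166.4 q [-0.096  0.587  0.252  1.233 -0.     0.141] F [-5.   1.1 15.1] T [0.11 1.28 0.  ] w0.0134 g61.3 tilt [ 2.6e-03 -3.0e-04 -1.0e+00]
[ 0.0013 -0.0001 -0.0042]
```

>>> apply_moves --steps '[[[0, 0, 0.01], [0, 0, 0], 0], [[0, 0, 0.01], [0, 0, 0], 0], [[0, 0, 0], [0, 0, 0], 0], [[0, 0, 0], [0, 0, 0], 0], [[0, 0, 0], [0, 0, 0], 0], [[0, 0, 0], [0, 0, 0], 0], [[0, 0, 0], [0, 0, 0], 0], [[0, 0, 0], [0, 0, 0], 0]]'

```text
clock: 16.3
eef_pos: [0.6437, -0.062, 0.142]
tool_rot: [0.118, 0.993, 0.0, 0.003]
ft_force: [-12.0, 1.4, 30.5]
grip_width: 0.0138
grasp_force: 63.4
```

>>> apply_moves --steps '[[[0, 0, -0.004], [0, 0, 0.01], 0], [[0, 0, 0], [0, 0, 0.022], 0], [[0, 0, 0], [0, 0, 0.022], 0], [[0, 0, 0], [0, 0, 0.022], 0], [[0, 0, 0], [0, 0, 0.022], 0], [[0, 0, 0], [0, 0, 0.022], 0], [[0, 0, 0], [0, 0, 0.022], 0], [[0, 0, 0], [0, 0, 0.022], 0]]'

```text
clock: 16.97
eef_pos: [0.6469, -0.062, 0.1422]
tool_rot: [0.368, 0.93, 0.002, 0.005]
ft_force: [-0.5, 1.5, 22.2]
grip_width: 0.0133
grasp_force: 62.2
```

```bash
python3 - <<'E'
from h import *
o=st(); print(to(o,[.6434,-.0620,.142]))
E
```

```text
t16.97 [ 0.6469 -0.062   0.1422] yaw136.8 q [-0.096  0.587  0.251  1.224  0.     0.659] F [-0.5  1.5 22.2] T [0.14 0.83 0.37] w0.0133 g62.2 tilt [ 1.130e-02 -6.000e-04 -9.999e-01]
[ 0.0126 -0.012   0.0006]
```

>>> apply_moves --steps '[[[0.006, -0.006, 0], [0, 0, 0.02], 0], [[0.006, -0.006, 0], [0, 0, 0.02], 0], [[0, 0, 0], [0, 0, 0.022], 0], [[0, 0, 0], [0, 0, 0.022], 0], [[0, 0, 0], [0, 0, 0.022], 0], [[0, 0, 0], [0, 0, 0.022], 0], [[0, 0, 0], [0, 0, 0.022], 0], [[0, 0, 0], [0, 0, 0.022], 0]]'

```text
clock: 17.63
eef_pos: [0.6443, -0.063, 0.1422]
tool_rot: [0.604, 0.797, 0.003, 0.006]
ft_force: [0.3, -1.7, 20.8]
grip_width: 0.0136
grasp_force: 62.0
```

```bash
python3 - <<'E'
from h import *
o=st(); print(to(o,[.6434,-.0620,.142]))
E
```

```text
t17.63 [ 0.6443 -0.063   0.1422] yaw105.7 q [-9.700e-02  5.810e-01  2.410e-01  1.218e+00 -1.000e-03  1.199e+00] F [ 0.3 -1.7 20.8] T [-0.27  0.45  0.28] w0.0136 g62.0 tilt [ 0.0128 -0.0024 -0.9999]
[ 0.0059 -0.0029  0.0008]
```

>>> apply_moves --steps '[[[0, 0, 0], [0, 0, 0.022], 0], [[0, 0, 0], [0, 0, 0.022], 0], [[0, 0, 0], [0, 0, 0.022], 0], [[0, 0, 0], [0, 0, 0.022], 0], [[0, 0, 0], [0, 0, 0.022], 0], [[0, 0, 0], [0, 0, 0.022], 0], [[0, 0, 0], [0, 0, 0.022], 0], [[0, 0, 0], [0, 0, 0.011], 0]]'

```text
clock: 18.3
eef_pos: [0.6444, -0.0628, 0.1422]
tool_rot: [0.788, 0.616, 0.005, 0.005]
ft_force: [0.8, -1.4, 19.9]
grip_width: 0.0132
grasp_force: 61.8
```

>>> apply_moves --steps '[[[0, 0, 0], [0, 0, 0], 0], [[0, 0, 0], [0, 0, 0], 0], [[0, 0, 0], [0, 0, 0], 0], [[0, 0, 0], [0, 0, 0], 0], [[0, 0, 0], [0, 0, 0], 0], [[0, 0, 0], [0, 0, 0], 0], [[0, 0, 0], [0, 0, 0], 0], [[0, 0, 0], [0, 0, 0], 0]]'

```text
clock: 18.97
eef_pos: [0.6445, -0.0628, 0.1422]
tool_rot: [0.787, 0.617, 0.005, 0.005]
ft_force: [-0.0, -0.9, 19.5]
grip_width: 0.0134
grasp_force: 61.9
```

```bash
python3 - <<'E'
from h import *
o=st(); print(to(o,[.6434,-.0620,.142]))
c=cal("wrist"); p,d=camera("wrist"); np.savez("w3",p=p,d=d,M=c[3],t=c[4]); cv2.imwrite("pics/w3.png",p[:,:,::-1])
E
```

```text
t18.97 [ 0.6445 -0.0628  0.1422] yaw76.2 q [-9.700e-02  5.810e-01  2.410e-01  1.217e+00 -1.000e-03  1.715e+00] F [-0.  -0.9 19.5] T [-0.2   0.35  0.09] w0.0134 g61.9 tilt [ 0.0134 -0.0019 -0.9999]
[ 0.0025 -0.0063  0.001 ]
```

View pics/w3.png

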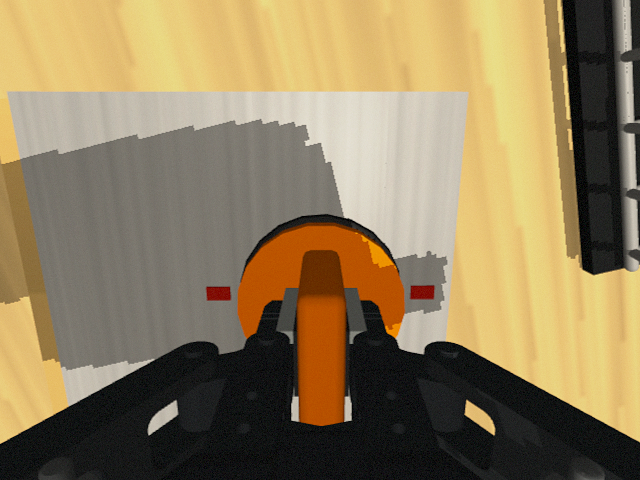

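The plug is seated flat. Its handle is vertical at column 322, square to the red dashes at (218,293) and (422,292) and centred between them.

```bash
python3 -c "
from workcell import bot
print(bot.job_done())"
```

```text
the job is handed in; nothing more can be done
None
```

I handed the job in at about 19 s with the drawer shut and the plug turned 90° clockwise, gripped at about 62 N and pressing the collar fully down at about 20 N; nothing else on the counter was touched, and no verdict came back.

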